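# Take one reading on the bench photometer

## Task

The photometer beside the sink is loaded and ready: take one reading with it. With the light shutter still shut, press the round zero key on the left all the way down for a moment; then pull the black shutter knob on the front straight out until it clicks and stays out, press the long read key on the right down for a moment, and push the shutter knob fully back in so that the detector is protected. Press no other key, press zero only with the shutter shut and read only with it open, and do not drag the photometer along the bench or upset the things on and around it.

Things in the scene. Friction and masses are not known exactly. Their poses are not given: they have to be found in the camera images.
- photometer: White bench photometer, loose on rubber feet, about 2.4 kg, 150 mm deep (x), 160 wide (y). Origin: centre of its underside; x points from its front to its rear (away from the robot), y to its left, z up. Front face upright at x = -75 mm. A key deck slopes up to the rear by 0.16 rad, z = 63 mm at the front edge to 78 at x = 3 mm; there the rear housing begins, top at z = 98, round cap 13 mm higher.
- shutter (a joint): Travel of the shutter knob in m: 0 = fully in (shut), 0.014 = fully out (open), solid stops at both. A spring holds it at both ends: it takes about 6 N to start it out of either, and past the middle (0.007) it snaps on to the other end by itself.
- shutter_knob (a point): Centre of the black knob head on the front face, at (-98, 40, 46) mm in the photometer's frame when in. A ribbed round grip, 29 mm across, 15 long, on a waisted neck; its axis lies level along the photometer's x; pull it towards -x (the robot). The head's flat front is 9.5 mm before this point; when in, the panel is 23.5 mm behind it. Nothing else stands out from the front face.
- zero_key (a joint): Travel of the zero key in m: 0 = up, 0.004 = fully down; springs back up; 1 N to start, 4 N fully down, along the deck's normal. It counts as pressed beyond 0.0025.
- zero_key_top (a point): Middle of the top of the round zero key, 23 mm across, the left one of the three grey keys as the robot sees them; stands 9 mm above the deck.
- read_key (a joint): Travel of the read key in m: 0 = up, 0.004 = fully down; spring as the zero key. Pressed beyond 0.0025.
- read_key_top (a point): Middle of the top of the long read key, 20 mm (x) by 40 mm (y), the right one of the three keys; stands 9 mm above the deck.
- print_key (a joint): Travel of the print key in m, as the others. Must not be pressed.
- print_key_top (a point): Middle of the top of the small square print key, 15 mm, between the two others; leave it alone.
- drop_bottle: Bystander: brown dropper bottle with white cap, 40 mm across, 78 mm high, standing to the right of the photometer, about 15 mm from its side. Origin: centre of its underside, z up.
- stopper: Bystander: dark rubber stopper, 33 mm across, 27 mm high, standing on the right part of the photometer's rear housing, behind the read key. Origin: centre of its underside.
- pen: Bystander: white pen, 145 mm long, 11 mm thick, lying on the bench in front of the photometer's right half. Origin: its middle, on the bench.
- petri_dish: Bystander: pale round petri dish, 61 mm across, 15 mm high, on the front edge of the bench to the left of the photometer, before the sink. Origin: centre of its underside.

How it is judged:
By the outcome, as a careful person would: the job done as asked, in the order asked, and still so for the second after the job is handed in, with the robot touching nothing.
It also fails if it takes over 50 s, if anything falls off the work surface, if the arm or the gripper's body presses on something with over 40 N, if the wrist force passes 120 N, or if a joint passes its speed limit or range.

## Robot

A 6-joint arm with a two-finger parallel gripper is mounted at the origin on a cart in front of the work surface, level with it; the furniture and walls round the work are solid. World frame = base frame: x ahead of the robot, y to its left, z up, the work surface at z = 0. Lengths are in m, angles in degrees, forces in N, time in s.
With the tool pointing down it reaches from about 0.25 to 0.725 m from the base axis. Payload 9.7 kg.
Tool frame: the origin (TCP) lies on the centre line of the jaws, within the pads' length; the fingertips stand 19 mm ahead of it and the grasp point (between the pads) is the TCP; z points along the fingers, y is the direction in which the jaws open and shut (so a half turn about z gives the same grasp; the last joint's range is limited). The gripper opens to 85 mm and grips with 20 to 120 N. Pads are 22 mm wide; open, the fingers measure 114 mm over their backs; the gripper's body (76 mm by 85 mm) begins 54 mm behind the grasp point. The pads swing forward as they close: fully open they stand 13 mm farther back than shut.
Start: joints at [72.422, 4.979, 10.078, 95.1, 0, 90], TCP at [0.166, 0.524, 0.25] pointing down, gripper open.
Joint ranges: [-179.16, 179.16], [-48.56, 103.87], [-65.8, 70.77], [-126.05, 130.52], [-82.76, 87.17], [-180, 180]. Speed limits (degrees/s): [127.2, 127.2, 147.25, 180, 180, 180].

## Interface

Orientations are given as [roll, pitch, yaw] about the fixed x, y, z axes, in that order (R = Rz(yaw) Ry(pitch) Rx(roll)).
In Python, from workcell import bot gives the robot as it stands.
- The arm moves only by the tool servo_tool, never from a script. Its argument "motion" is a list that holds one entry, the list of rows, each a list of 6 numbers: the shift along the tool's x, y, z in mm, then the turn, a rotation vector about the tool's x, y, z in rad. A call has 1 to 5 rows; each row shifts and turns the commanded pose from where the row before left it, along the tool's axes as they then stand; what a row does not reach is not made up. A row lasts 1/10 s, in which the tool goes at most 50 mm and 8.59 degrees, less where a joint would pass 70% of its speed; a pose out of reach is approached as far as the arm can. A call is refused whole if a number of a shift passes 50 or a number of a turn 0.15, either way. A call with a gripper value outside its range is refused whole. "gripper" is the finger opening in mm, from 0 to 85.4, set as the call begins (left out, the last holds). The fingers move at their own pace and stop on an object; "newtons" is the grip in N (left out, the last holds). Time passes only in rows, so rows that do not move let the fingers close. It gives the time, the measured TCP pose, the force and the opening at its end, in the units of the state.
- bot.get_obs(): the state, without advancing time (a new reading comes with each control period).
- bot.camera(name): name is "scene" or "top" or "wrist"; returns a dict with "color" (480x640x3 uint8, red, green, blue), "fx", "fy", "cx", "cy" (pixels), "R" (3x3) and "t" (3): a world point X has camera coordinates R X + t. Camera axes: x right, y down, z forward; pixel columns grow to the right and rows downward; lengths in m; the calibration is good to about 2 mm. A picture is of the moment at which its call begins. There is no depth.
- bot.job_done(): hands the job in, once; it reports no verdict.
Trained networks look in a picture, given as the dict that the camera call returned (one of the last four; its "shot" number tells which), for a name from the list of things; names that differ only in an ending like _2 or _b are one class to them, and where a whole thing is asked for, a point or a joint stands for the part that bears it (a point fixed in the world has none). Each returns a list of dicts, best first, with "confidence" (0 to 1); they miss things now and then, are a little off and sometimes report something else, mostly with a low value. They report only what shows in the picture. A call takes as long as a camera call.
- bot.look_for(picture, label): "rect" ([left, top, width, height] in pixels, round what is visible of it).
The state is a dict: "time": time; "q": joint angles; "qd": joint speeds; "joint_efforts": joint torques, N m; "ee_pos": TCP position; "tcp_rot": TCP orientation; "wrist_force": force on the tool from outside, world axes, zero at the start; "torque": the same for the moment, N m; "opening": finger opening in m.
Only numpy, scipy, OpenCV 4.12 (cv2) and the standard library are available. Lean on these libraries where they do the work, as an engineer would, in place of code of your own. Each camera call takes 0.05 s, during which the arm holds its last target.

## Working session

There is one attempt and no reset: what is moved stays moved. The work goes in short steps, Python scripts to look and compute and a tool call to move; the robot and the scene stay as the last step left them, time stands still between calls to the robot, and variables do not carry over. Pictures are saved under pics/ and viewed, and the job is handed in when it is done.

Besides the shell and the picture viewer there is one more tool, called after "Request:" by a JSON object that holds its "name" and its "arguments", one argument or row to a line. servo_tool: Moves the arm, as the interface text tells. Its arguments: {"type":"object","properties":{"motion":{"type":"array","items":{"type":"array","items":{"type":"array","items":{"type":"number"}}}},"gripper":{"type":"number"},"newtons":{"type":"number"}},"required":["motion"]}

```bash
mkdir -p pics; ls
cat > h.py <<'E'
from workcell import bot
import numpy as np, cv2
def shot(cam,name,labels=()):
    p=bot.camera(cam); im=p["color"][:,:,::-1].copy(); cv2.imwrite(f"pics/{name}.png",im)
    out={}
    for l in labels:
        r=bot.look_for(p,l); out[l]=r[:2]
        print(cam,l,[( [round(v,1) for v in d["rect"]],round(d["confidence"],2)) for d in r[:2]])
    return p,out
def proj(p,X):
    c=np.array(p["R"])@np.array(X)+np.array(p["t"]).ravel(); return np.array([p["fx"]*c[0]/c[2]+p["cx"],p["fy"]*c[1]/c[2]+p["cy"]])
def plane(p,uv,z):
    R=np.array(p["R"]);t=np.array(p["t"]).ravel();d=R.T@np.array([(uv[0]-p["cx"])/p["fx"],(uv[1]-p["cy"])/p["fy"],1]);o=-R.T@t
    return o+d*(z-o[2])/d[2]
E
python3 - <<'E'
from h import *
o=bot.get_obs();print(o)
L=["photometer","shutter_knob","zero_key_top","read_key_top","print_key_top","drop_bottle","stopper","pen","petri_dish"]
for c in ("scene","top"):
    p,_=shot(c,c+"0",L); print(p["fx"],np.round(p["R"],3).tolist(),p["t"])
p,_=shot("wrist","wrist0"); print(bot.get_obs()["time"])
E
```

```text
pics
{'time': 0.0, 'q': array([7.24224243e+01, 5.00998860e+00, 1.00331548e+01, 9.50987122e+01,
       9.69309577e-04, 8.99986526e+01]), 'qd': array([-0.00773548,  0.04314254, -0.02412065,  0.01825081,  0.05658857,
       -0.01058433]), 'joint_efforts': array([ 2.60786874e-03, -5.20381415e+01,  4.64807653e+01,  1.60698005e-02,
        1.37699608e-04,  1.14660929e-05]), 'ee_pos': array([0.16603136, 0.52412367, 0.24958208]), 'tcp_rot': array([-1.79924454e+02, -9.71085364e-04,  1.62423770e+02]), 'wrist_force': array([-1.07465744,  0.80223993, -0.34636634]), 'torque': array([-0.05637432,  0.00814957, -0.01101212]), 'opening': 0.08533614053501094}
scene photometer [([293.7, 215.6, 149.6, 112.3], 0.68), ([344.2, 252.5, 11.6, 8.0], 0.3)]
scene shutter_knob [([292.2, 262.7, 20.4, 19.7], 0.66), ([402.6, 279.8, 26.2, 61.6], 0.53)]
scene zero_key_top [([294.7, 263.2, 15.8, 17.8], 0.71), ([326.7, 241.1, 13.5, 5.6], 0.45)]
scene read_key_top [([355.9, 260.0, 25.5, 17.9], 0.76)]
scene print_key_top [([345.5, 252.2, 10.1, 7.7], 0.4)]
scene drop_bottle [([400.0, 277.7, 29.2, 61.8], 0.86)]
scene stopp
[... 174 characters left out ...]
, -0.002], [-0.195, -0.318, -0.928], [0.481, 0.794, -0.373]] [-0.49610808  0.16564783  0.72559662]
top photometer [([303.2, 154.2, 103.6, 115.8], 0.8)]
top shutter_knob [([315.8, 250.4, 21.8, 18.4], 0.66)]
top zero_key_top [([314.4, 216.9, 14.3, 13.2], 0.46)]
top read_key_top [([368.1, 223.5, 22.3, 7.6], 0.52)]
top print_key_top [([318.8, 251.0, 16.9, 16.8], 0.38)]
top drop_bottle [([409.6, 208.0, 27.3, 24.4], 0.61)]
top stopper [([372.8, 152.9, 21.2, 23.4], 0.61)]
top pen [([371.7, 257.8, 68.4, 38.0], 0.72)]
top petri_dish [([202.1, 280.6, 37.0, 37.1], 0.88)]
541.879262753007 [[0.007, -1.0, -0.021], [-0.985, -0.004, -0.175], [0.175, 0.022, -0.984]] [-0.10703008  0.52171149  0.86561569]
1.05
```

View pics/scene0.png

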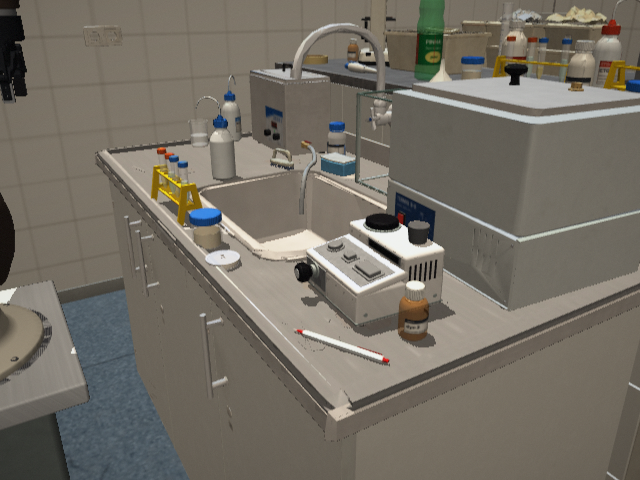

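View pics/top0.png

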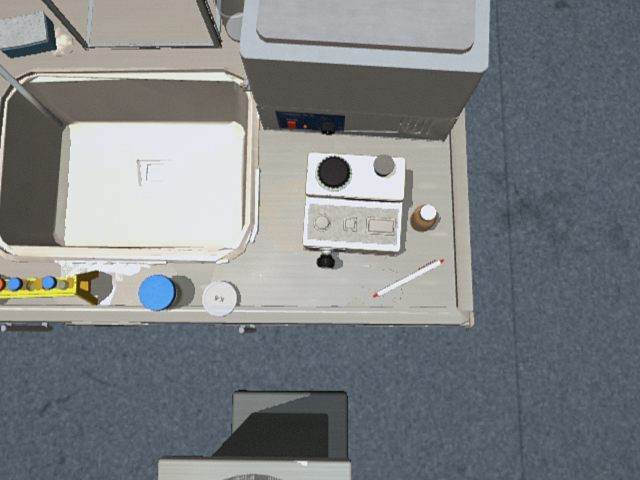

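View pics/wrist0.png

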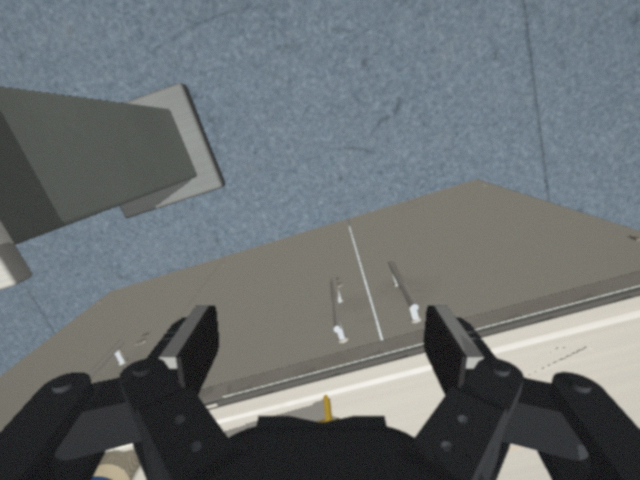

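The scene and top views show the photometer with its knob at (304,271) in the scene view and (326,260) in the top view. The keys run left to right at about (322,222), (350,225) and (380,226) in the top view. I'll enlarge both views to pick features for a pose fit.

Run:
```python
import cv2
a=cv2.imread('pics/scene0.png')[205:345,280:450]; b=cv2.imread('pics/top0.png')[140:280,290:450]
cv2.imwrite('pics/sc.png',cv2.resize(a,None,fx=4.2,fy=4.2,interpolation=cv2.INTER_CUBIC)); cv2.imwrite('pics/tc.png',cv2.resize(b,None,fx=4.2,fy=4.2,interpolation=cv2.INTER_CUBIC))
```

```text
(no output)
```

View pics/sc.png

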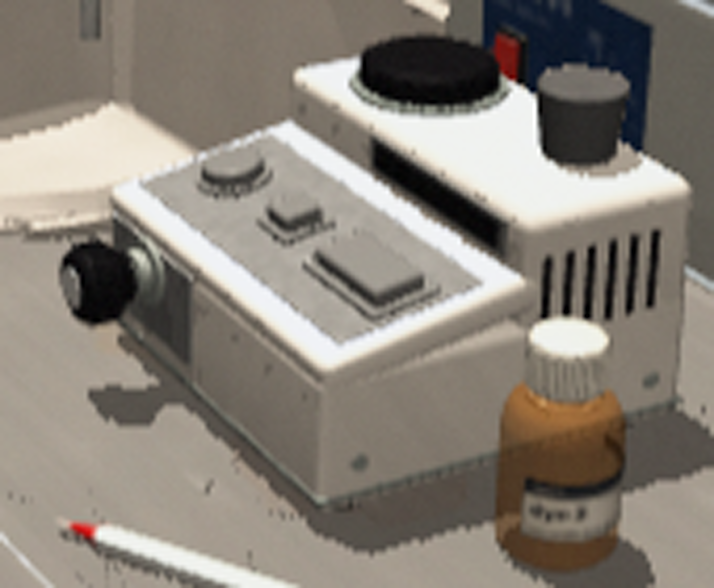

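View pics/tc.png

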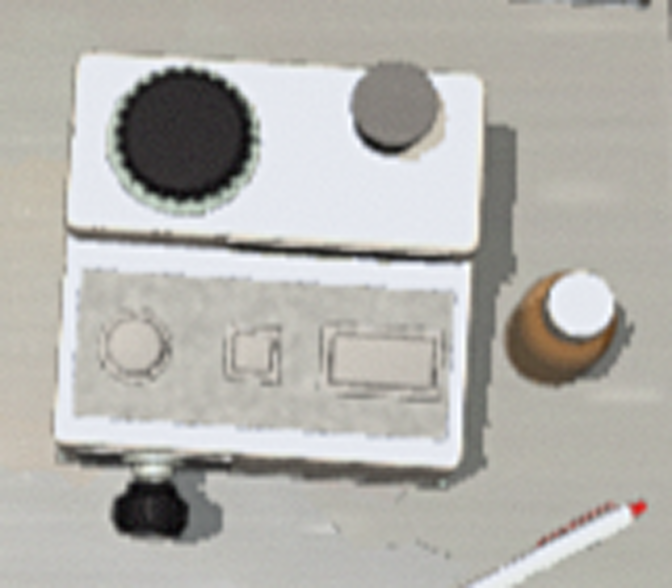

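```bash
cat > fit.py <<'E'
from h import *
from scipy.optimize import least_squares
ps=bot.camera("scene");pt=bot.camera("top")
P=[((-75,80,63),(57,440),(113,190)),((-75,-80,63),(465,467),(325,375)),((75,80,98),(78,53),None),((75,-80,98),(484,74),(690,188)),
((3,-80,98),(478,254),(525,225)),((3,80,98),(67,234),(297,77)),((-75,-80,0),None,(318,503)),((75,-80,0),None,(678,402)),((-107.5,40,46),None,(72,287)),((-98,40,46),(150,507),None)]
def tw(v,X):
    c,s=np.cos(v[2]),np.sin(v[2]); X=np.array(X)/1000
    return np.array([v[0]+c*X[0]-s*X[1],v[1]+s*X[0]+c*X[1],X[2]])
def res(v):
    r=[]
    for X,a,b in P:
        if a: r+=list(proj(pt,tw(v,X))-(np.array(a)/4.2+[290,140]))
        if b: r+=list(proj(ps,tw(v,X))-(np.array(b)/4.2+[280,205]))
    return np.array(r)
if __name__=="__main__":
    s=least_squares(res,[.6,-.1,0],loss="soft_l1");print(s.x,np.degrees(s.x[2]))
    print(np.round(res(s.x).reshape(-1,2),1).tolist())
    v=s.x
    # keys: given pixel in both views -> triangulate
    def tri(a,b):
        a=np.array(a)/4.2+[290,140];b=np.array(b)/4.2+[280,205]
        f=lambda X:np.r_[proj(pt,X)-a,proj(ps,X)-b]
        q=least_squares(f,[v[0],v[1],.07]);return q.x,q.fun
    for n,a,b in (("zero",(136,345),(233,165)),("print",(253,350),(295,210)),("read",(383,360),(369,268)),("stop",(395,103),(585,85)),("bottlecap",(582,303),(568,340))):
        X,f=tri(a,b); c,sn=np.cos(v[2]),np.sin(v[2]); d=X[:2]-v[:2]
        print(n,np.round(X,4),"local",np.round([c*d[0]+sn*d[1],-sn*d[0]+c*d[1],X[2]],4),np.round(f,1))
    print("knob",tw(v,(-98,40,46)))
    for uv in ((371.7,295.8),(440,259)): print("pen",plane(pt,uv,.006))
    print("dish",plane(pt,(220.6,299),.015))
    print(bot.get_obs()["time"])
E
python3 fit.py
```

```text
[ 0.56684852 -0.16451788 -0.06111396] -3.501572047487168
[[-0.9, 0.6], [-2.3, -0.5], [-0.3, 0.5], [-0.7, -1.3], [-0.2, -1.6], [1.9, -0.8], [2.6, -1.9], [1.5, -0.3], [0.7, -0.8], [-0.8, -1.7], [-3.1, -2.7], [0.0, 8.4], [0.2, 6.7], [-0.2, 0.5], [0.4, 1.4]]
zero [ 0.5336 -0.1125  0.076 ] local [-0.0364  0.0499  0.076 ] [ 0.1 -0.2 -0.2  0. ]
print [ 0.5314 -0.1576  0.0761] local [-0.0358  0.0047  0.0761] [ 0. -0. -0.  0.]
read [ 0.5278 -0.2078  0.0752] local [-0.0363 -0.0456  0.0752] [ 0. -0. -0.  0.]
stop [ 0.6165 -0.2092  0.1235] local [ 0.0523 -0.0416  0.1235] [ 0.2 -0.3 -0.3  0.1]
bottlecap [ 0.5501 -0.2847  0.0766] local [-0.0094 -0.121   0.0766] [-0.1  0.1  0.1 -0. ]
knob [ 0.47147452 -0.11860712  0.046     ]
pen [ 0.41865034 -0.19671462  0.006     ]
pen [ 0.48272467 -0.31528397  0.006     ]
dish [0.411085   0.06126123 0.015     ]
1.15
```

```bash
sed -i 's/((-75,-80,0),None,(318,503)),((75,-80,0),None,(678,402)),//' fit.py
cat > fit2.py <<'E'
from fit import *
def r2(v):
    r=[]
    for X,a,b in P:
        Y=tw(v,X)+[0,0,v[3]]
        if a: r+=list(proj(pt,Y)-(np.array(a)/4.2+[290,140]))
        if b: r+=list(proj(ps,Y)-(np.array(b)/4.2+[280,205]))
    return np.array(r)
s=least_squares(r2,[.6,-.1,0,0],loss="soft_l1");print(s.x,np.degrees(s.x[2]))
print(np.round(r2(s.x).reshape(-1,2),1).tolist()); print("knob",tw(s.x,(-98,40,46)))
E
python3 fit.py; python3 fit2.py
```

```text
[ 0.56667848 -0.16497488 -0.0630438 ] -3.6121438752677593
[[-0.7, 0.6], [-2.2, -0.4], [-0.1, 0.7], [-0.8, -1.2], [0.2, -1.6], [2.3, -0.6], [2.7, -1.8], [1.8, -0.1], [0.8, -0.6], [-0.5, -1.7], [-2.9, -2.6], [-0.2, 0.5], [0.6, 1.5]]
zero [ 0.5336 -0.1125  0.076 ] local [-0.0363  0.0502  0.076 ] [ 0.1 -0.2 -0.2  0. ]
print [ 0.5314 -0.1576  0.0761] local [-0.0356  0.0051  0.0761] [ 0. -0. -0.  0.]
read [ 0.5278 -0.2078  0.0752] local [-0.0361 -0.0452  0.0752] [ 0. -0. -0.  0.]
stop [ 0.6165 -0.2092  0.1235] local [ 0.0525 -0.041   0.1235] [ 0.2 -0.3 -0.3  0.1]
bottlecap [ 0.5501 -0.2847  0.0766] local [-0.009  -0.1205  0.0766] [-0.1  0.1  0.1 -0. ]
knob [ 0.47139325 -0.11888015  0.046     ]
pen [ 0.41865034 -0.19671462  0.006     ]
pen [ 0.48272467 -0.31528397  0.006     ]
dish [0.411085   0.06126123 0.015     ]
1.25
[ 0.56750225 -0.16425113 -0.06338348 -0.00245994] -3.631605818375595
[[-1.1, 0.3], [-2.0, 0.7], [-0.7, 0.4], [-0.6, 0.1], [-0.1, -1.6], [1.6, -0.6], [2.7, -0.5], [1.2, -0.2], [0.8, 0.7], [-0.8, -1.8], [-2.7, -1.4], [0.1, 1.7], [0.2, 1.1]]
knob [ 0.47223268 -0.11812403  0.046     ]
```

```bash
cat > plan.py <<'E'
from h import *
from scipy.spatial.transform import Rotation as Ro
YAW=-3.6
def target_R(tilt=.16,yaw=YAW):
    c=Ro.from_euler('z',yaw,degrees=True).as_matrix()
    z=c@[np.sin(tilt),0,-np.cos(tilt)]; y=c@[0,1,0]; return Ro.from_matrix(np.c_[np.cross(y,z),y,z])
def plan(pos,R,n):
    o=bot.get_obs(); r0=Ro.from_euler('xyz',o["tcp_rot"],degrees=True)
    dv=(r0.inv()*R).as_rotvec()/n; dp=(np.array(pos)-o["ee_pos"])/n; r=r0
    print("t",o["time"],"pos",np.round(o["ee_pos"],4),"F",np.round(o["wrist_force"],1),"op",round(o["opening"],4),"err mm",np.round(dp*n*1e3,1))
    for i in range(n):
        print([round(float(a),1) for a in r.inv().apply(dp)*1e3]+[round(float(a),3) for a in dv]); r=r*Ro.from_rotvec(dv)
E
python3 -c "
from plan import *
plan([.525,-.112,.20],target_R(),20)"
```

```text
t 1.35 pos [0.1661 0.5243 0.2503] F [ 0.2  1.2 -0.2] op 0.0853 err mm [ 358.9 -636.3  -50.3]
[-26.7, -24.9, 2.5, -0.001, -0.008, -0.012]
[-26.4, -25.2, 2.7, -0.001, -0.008, -0.012]
[-26.1, -25.6, 2.9, -0.001, -0.008, -0.012]
[-25.7, -25.9, 3.1, -0.001, -0.008, -0.012]
[-25.4, -26.2, 3.2, -0.001, -0.008, -0.012]
[-25.0, -26.5, 3.4, -0.001, -0.008, -0.012]
[-24.7, -26.8, 3.6, -0.001, -0.008, -0.012]
[-24.3, -27.1, 3.8, -0.001, -0.008, -0.012]
[-24.0, -27.4, 3.9, -0.001, -0.008, -0.012]
[-23.6, -27.7, 4.1, -0.001, -0.008, -0.012]
[-23.2, -28.0, 4.2, -0.001, -0.008, -0.012]
[-22.8, -28.3, 4.4, -0.001, -0.008, -0.012]
[-22.5, -28.6, 4.6, -0.001, -0.008, -0.012]
[-22.1, -28.8, 4.7, -0.001, -0.008, -0.012]
[-21.7, -29.1, 4.9, -0.001, -0.008, -0.012]
[-21.3, -29.4, 5.0, -0.001, -0.008, -0.012]
[-20.9, -29.6, 5.1, -0.001, -0.008, -0.012]
[-20.5, -29.9, 5.3, -0.001, -0.008, -0.012]
[-20.1, -30.1, 5.4, -0.001, -0.008, -0.012]
[-19.7, -30.4, 5.5, -0.001, -0.008, -0.012]
```

Request:
{"name": "servo_tool", "arguments": {
  "motion": [
    [[-26,-25,0,0,-0.008,-0.012],[-26,-25,0,0,-0.008,-0.012],[-26,-25.5,0,0,-0.008,-0.012],[-26,-26,0.5,0,-0.008,-0.012],[-25,-26,0.5,0,-0.008,-0.012]]
  ],
  "gripper": 0,
  "newtons": 30
}}

```text
time: 1.85
ee_pos: [0.2549, 0.3646, 0.2514]
tcp_rot: [-179.9, 2.3, 165.9]
wrist_force: [-0.2, 0.2, 0.0]
opening: 0.0121
```

Request:
{"name": "servo_tool", "arguments": {
  "motion": [
    [[-25,-26.5,1,0,-0.008,-0.012],[-25,-27,1,0,-0.008,-0.012],[-24,-27,1.5,0,-0.008,-0.012],[-24,-27.5,2,0,-0.008,-0.012],[-24,-28,2,0,-0.008,-0.012]]
  ]
}}

```text
time: 2.35
ee_pos: [0.344, 0.2049, 0.2512]
tcp_rot: [-179.7, 4.6, 169.4]
wrist_force: [0.9, 0.0, 0.2]
opening: 0.0005
```

Request:
{"name": "servo_tool", "arguments": {
  "motion": [
    [[-23,-28,4,0,-0.008,-0.012],[-23,-28,4,0,-0.008,-0.012],[-22,-28.5,5,0,-0.008,-0.012],[-22,-29,5,0,-0.008,-0.012],[-22,-29,5,0,-0.008,-0.012]]
  ]
}}

```text
time: 2.85
ee_pos: [0.4331, 0.0455, 0.2399]
tcp_rot: [-179.4, 6.9, 172.8]
wrist_force: [1.2, 1.0, 0.8]
opening: 0.0002
```

```bash
python3 -c "
from plan import *
plan([.525,-.112,.17],target_R(),5)"
```

```text
t 2.85 pos [0.4331 0.0455 0.2399] F [1.2 1.  0.8] op 0.0002 err mm [  91.9 -157.5  -69.9]
[-20.3, -28.8, 16.9, -0.004, -0.008, -0.012]
[-19.8, -29.1, 16.9, -0.004, -0.008, -0.012]
[-19.4, -29.4, 17.0, -0.004, -0.008, -0.012]
[-18.8, -29.7, 17.0, -0.004, -0.008, -0.012]
[-18.3, -30.0, 17.0, -0.004, -0.008, -0.012]
```

Request:
{"name": "servo_tool", "arguments": {
  "motion": [
    [[-20,-29,17,-0.004,-0.008,-0.012],[-20,-29,17,-0.004,-0.008,-0.012],[-19,-29.5,17,-0.004,-0.008,-0.012],[-19,-29.5,17,-0.004,-0.008,-0.012],[-18.5,-30,17,-0.004,-0.008,-0.012]]
  ]
}}

```text
time: 3.35
ee_pos: [0.5246, -0.1121, 0.169]
tcp_rot: [180.0, 9.2, 176.3]
wrist_force: [0.6, 0.5, -0.3]
opening: 0.0002
```

```bash
python3 -c "
from plan import *
for c in ('wrist','top'):
    p,_=shot(c,c+'1',['zero_key_top','print_key_top','read_key_top','shutter_knob'])
    for X in ((.5336,-.1125,.078),(.5278,-.2078,.078),(.472,-.118,.046)): print(proj(p,X))
plan([.526,-.112,.115],target_R(),2)"
```

```text
wrist zero_key_top []
wrist print_key_top [([238.6, 236.6, 26.0, 21.2], 0.91)]
wrist read_key_top [([140.1, 231.6, 68.5, 28.6], 0.81)]
wrist shutter_knob [([286.6, 124.5, 46.2, 37.4], 0.81)]
[325.11616155 246.16206703]
[175.64486681 246.69080954]
[310.32938845 138.64767513]
top zero_key_top [([383.9, 225.4, 9.5, 9.7], 0.29)]
top print_key_top []
top read_key_top [([382.8, 223.3, 8.6, 9.8], 0.51)]
top shutter_knob []
[322.46081698 221.68116614]
[381.33656936 225.39175012]
[325.78242841 261.8025546 ]
t 3.85 pos [ 0.5242 -0.1098  0.1702] F [-0.1 -1.1  0.9] op 0.0001 err mm [  1.8  -2.2 -55.2]
[3.4, -1.1, 27.4, 0.0, 0.0, -0.001]
[3.4, -1.1, 27.4, 0.0, 0.0, -0.001]
```

View pics/wrist1.png

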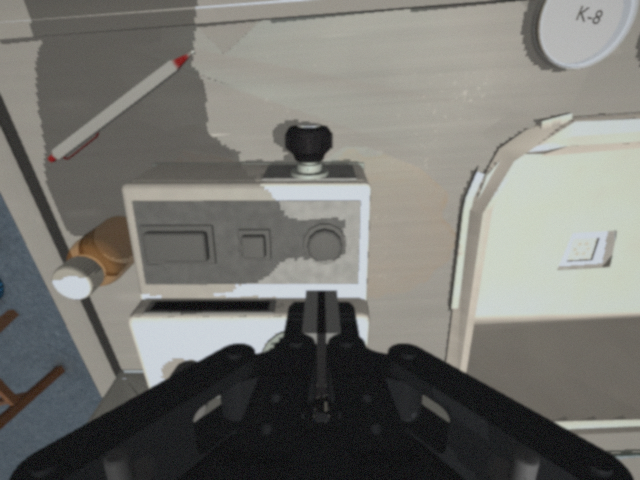

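View pics/top1.png

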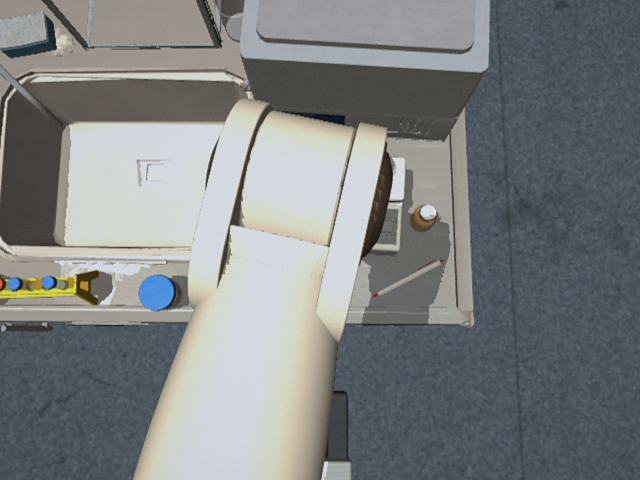

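The wrist view shows the zero key at (325,242), the print key at (253,245), the read key at (175,246) and the knob at (309,143). These match the projected positions within about 3 mm. Descending over the zero key.

Request:
{"name": "servo_tool", "arguments": {
  "motion": [
    [[1,-1,20,0,0,0],[1,-0.5,20,0,0,0],[1,0,18,0,0,0],[1,0,8,0,0,0],[0,0,0,0,0,0]]
  ]
}}

```text
time: 4.35
ee_pos: [0.5299, -0.1119, 0.1028]
tcp_rot: [179.9, 9.0, 176.3]
wrist_force: [-0.7, 0.2, 0.3]
opening: -0.0001
```

```bash
python3 -c "
from plan import *
for c in ('wrist','scene'):
    p,_=shot(c,c+'2',[])
plan([.5305,-.1122,.0968],target_R(),1)"; python3 -c "
import cv2
a=cv2.imread('pics/scene2.png')[195:345,270:450]; cv2.imwrite('pics/sc2.png',cv2.resize(a,None,fx=4,fy=4))"
```

```text
t 4.45 pos [ 0.5308 -0.1123  0.1046] F [ 0.1 -0.1 -0.1] op -0.0002 err mm [-0.3  0.1 -7.8]
[1.5, 0.1, 7.6, 0.0, 0.0, -0.002]
```

View pics/sc2.png

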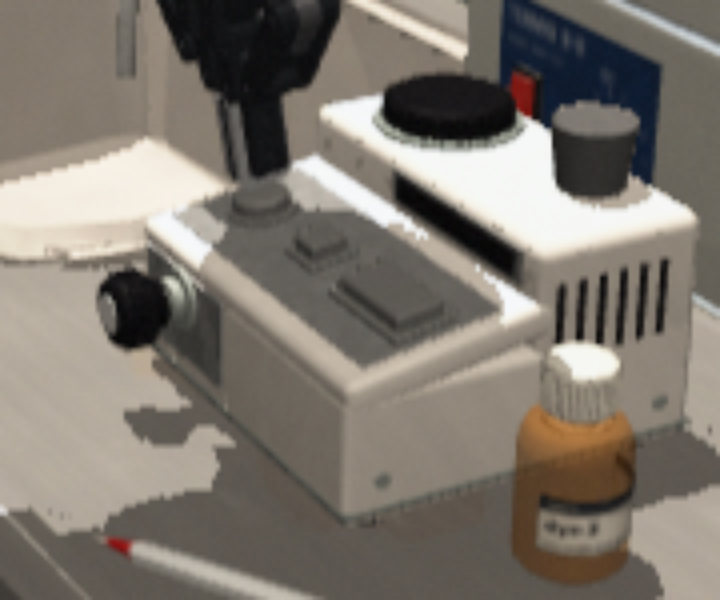

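View pics/wrist2.png

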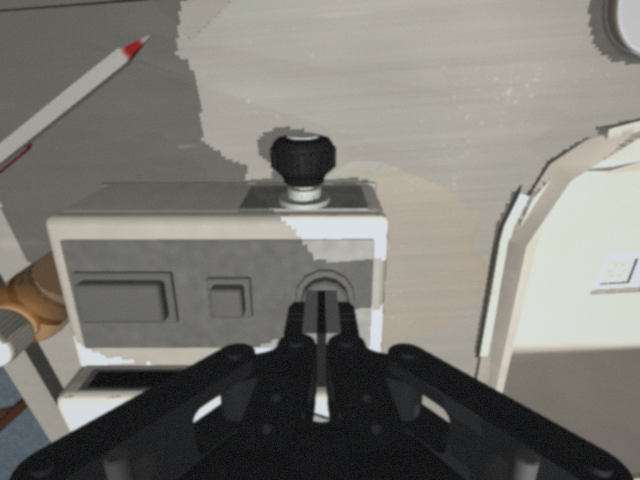

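```bash
python3 -c "
from plan import *
p=bot.camera('wrist');o=bot.get_obs();R=Ro.from_euler('xyz',o['tcp_rot'],degrees=True).as_matrix()
print(-np.array(p['R']).T@np.array(p['t']).ravel(), o['ee_pos'])
for dx in (-11,0,11): print(dx,proj(p,o['ee_pos']+R@[dx/1000,0,.019]))
print('key',[proj(p,(.5336+d,-.1125,.078)).round() for d in (-.0115,0,.0115)],'print',proj(p,(.5314,-.1576,.078)),'read',proj(p,(.5278,-.2078,.078)),'knobfront',proj(p,(.4625,-.1175,.046)))
"; python3 -c "
import cv2
a=cv2.imread('pics/wrist2.png')[230:350,40:400]; cv2.imwrite('pics/w2c.png',cv2.resize(a,None,fx=2.2,fy=2.2))"
```

```text
[ 0.43499513 -0.10877018  0.21410752] [ 0.53098379 -0.11238305  0.10488069]
-11 [326.32159144 331.28269065]
0 [326.44646199 309.77016354]
11 [326.57664612 287.34221957]
key [array([325., 277.]), array([326., 298.]), array([328., 318.])] print [230.03000923 299.49259976] read [122.4889488  298.89332139] knobfront [305.54858281 130.672014  ]
```

View pics/w2c.png

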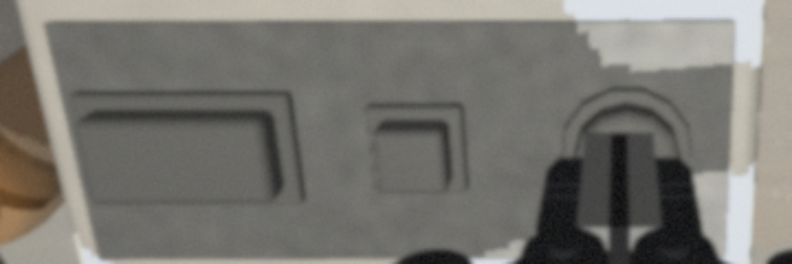

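Request:
{"name": "servo_tool", "arguments": {
  "motion": [
    [[1,1,4,0,0,0],[0,0,4,0,0,0],[0,0,1,0,0,0],[0,0,1,0,0,0],[0,0,0,0,0,0]]
  ]
}}

```text
time: 5.0
ee_pos: [0.5315, -0.1115, 0.0939]
tcp_rot: [180.0, 9.2, 176.3]
wrist_force: [0.5, 0.6, 3.4]
opening: -0.0003
```

Request:
{"name": "servo_tool", "arguments": {
  "motion": [
    [[0,0,1,0,0,0],[0,0,0.5,0,0,0],[0,0,0,0,0,0]]
  ]
}}

```text
time: 5.3
ee_pos: [0.5316, -0.1115, 0.0933]
tcp_rot: [180.0, 9.2, 176.3]
wrist_force: [-3.4, 0.6, 10.8]
opening: -0.0002
```

Request:
{"name": "servo_tool", "arguments": {
  "motion": [
    [[0,0,-10,0,0,0],[0,0,-20,0,0,0],[10,0,-15,0,0,0],[25,-2,0,0,0,0],[25,-4,0,0,0,0]]
  ],
  "gripper": 60
}}

```text
time: 5.8
ee_pos: [0.4641, -0.1131, 0.1273]
tcp_rot: [180.0, 9.1, 176.3]
wrist_force: [-0.4, -1.7, -0.2]
opening: 0.06
```

Request:
{"name": "servo_tool", "arguments": {
  "motion": [
    [[0,0,0,0,0,0],[0,0,0,0,0,0],[0,0,0,0,0,0]]
  ]
}}

```text
time: 6.1
ee_pos: [0.4654, -0.1133, 0.1273]
tcp_rot: [180.0, 9.1, 176.3]
wrist_force: [0.7, 0.9, 0.3]
opening: 0.0596
```

```bash
python3 -c "
from plan import *
p,_=shot('wrist','wrist3',['shutter_knob']);o=bot.get_obs();R=Ro.from_euler('xyz',o['tcp_rot'],degrees=True).as_matrix()
print('knob pred',proj(p,(.472,-.118,.046)),proj(p,(.4625,-.1175,.046)),'tip',proj(p,o['ee_pos']+R@[0,0,.019]))
plan([.470,-.118,.048],target_R(),3)"
```

```text
wrist shutter_knob [([291.4, 231.4, 51.0, 42.7], 0.94)]
knob pred [317.95867712 250.5236803 ] [317.70824779 236.53910891] tip [326.77846224 308.55153054]
t 6.2 pos [ 0.4654 -0.1132  0.1271] F [0.1 0.5 0.7] op 0.0599 err mm [  4.6  -4.8 -79.1]
[2.6, -1.5, 26.3, 0.0, -0.0, -0.001]
[2.6, -1.5, 26.3, 0.0, -0.0, -0.001]
[2.6, -1.5, 26.3, 0.0, -0.0, -0.001]
```

View pics/wrist3.png

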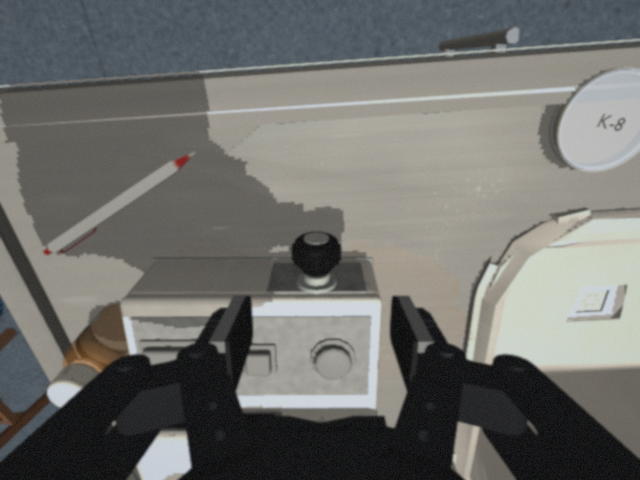

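Request:
{"name": "servo_tool", "arguments": {
  "motion": [
    [[3,-1,25,0,0,0],[3,-1.5,25,0,0,0],[2,-1.5,20,0,0,0],[0,0,0,0,0,0]]
  ]
}}

```text
time: 6.6
ee_pos: [0.4664, -0.1169, 0.0537]
tcp_rot: [179.9, 8.8, 176.3]
wrist_force: [-0.8, 0.6, 0.0]
opening: 0.0603
```

```bash
python3 -c "
from plan import *
p,_=shot('wrist','wrist4',['shutter_knob']);o=bot.get_obs();R=Ro.from_euler('xyz',o['tcp_rot'],degrees=True).as_matrix()
print('knob pred',proj(p,(.472,-.118,.046)),'tip',proj(p,o['ee_pos']+R@[0,0,.019]))
p,_=shot('scene','scene4',[])
plan([.470,-.117,.048],target_R(),1)"; python3 -c "
import cv2
a=cv2.imread('pics/scene4.png')[195:345,250:430]; cv2.imwrite('pics/sc4.png',cv2.resize(a,None,fx=4,fy=4))"
```

```text
wrist shutter_knob [([286.7, 300.2, 73.6, 68.8], 0.74)]
knob pred [325.20282276 330.19981071] tip [326.10352401 316.36144903]
t 6.75 pos [ 0.4684 -0.1174  0.0577] F [ 0.4  1.9 -0.5] op 0.06 err mm [ 1.6  0.4 -9.7]
[-0.0, 0.5, 9.8, 0.0, -0.0, -0.002]
```

View pics/wrist4.png

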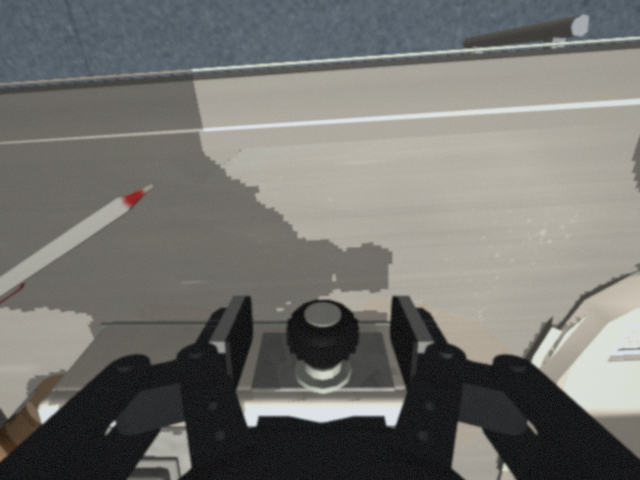

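View pics/sc4.png

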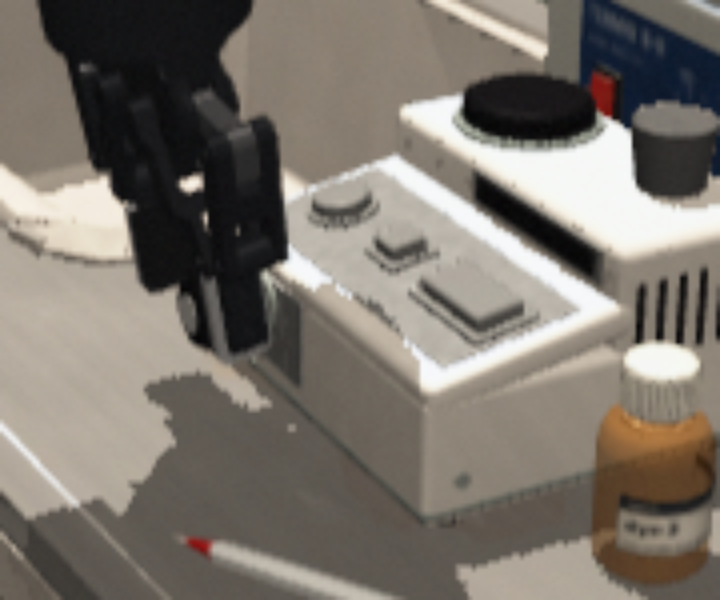

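Request:
{"name": "servo_tool", "arguments": {
  "motion": [
    [[0,0.5,5,0,0,0],[0,0,4,0,0,0],[0,0,0,0,0,0],[0,0,0,0,0,0]]
  ],
  "gripper": 36,
  "newtons": 20
}}

```text
time: 7.15
ee_pos: [0.4692, -0.1169, 0.0478]
tcp_rot: [180.0, 9.1, 176.3]
wrist_force: [0.5, 0.4, -0.3]
opening: 0.0358
```

```bash
python3 -c "
from plan import *
p,_=shot('wrist','wrist5',['shutter_knob'])
plan([.470,-.117,.048],target_R(),1)"; python3 -c "
import cv2
a=cv2.imread('pics/wrist5.png')[240:420,200:440]; cv2.imwrite('pics/w5.png',cv2.resize(a,None,fx=3,fy=3))"
```

```text
wrist shutter_knob [([282.8, 303.2, 78.1, 71.9], 0.79), ([0.0, 380.0, 54.0, 94.5], 0.23)]
t 7.25 pos [ 0.4693 -0.117   0.048 ] F [ 0.1 -0.1 -0.1] op 0.0359 err mm [ 0.7 -0.   0. ]
[-0.7, -0.0, 0.1, 0.0, -0.001, -0.002]
```

View pics/w5.png

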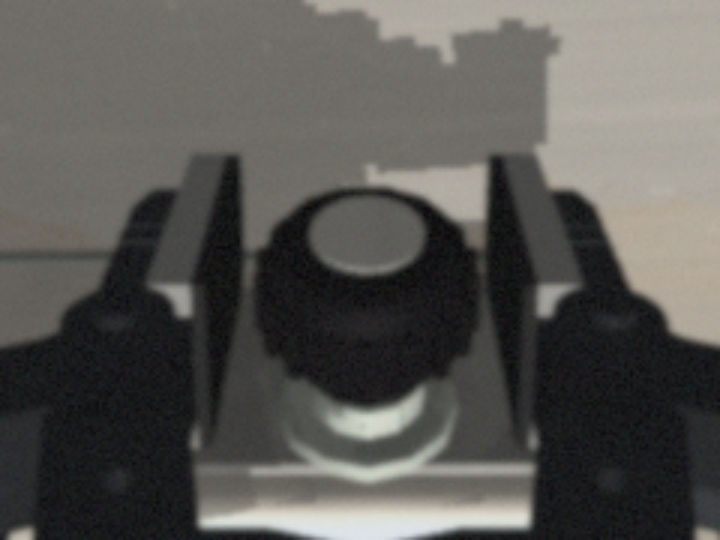

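Jaws are centred on the knob to within about 0.3 mm (jaw middle 365, knob 366 in the crop). Closing.

Request:
{"name": "servo_tool", "arguments": {
  "motion": [
    [[0,0,0,0,0,0],[0,0,0,0,0,0],[0,0,0,0,0,0]]
  ],
  "gripper": 20,
  "newtons": 30
}}

```text
time: 7.55
ee_pos: [0.4693, -0.1166, 0.0481]
tcp_rot: [179.9, 9.1, 176.3]
wrist_force: [-2.3, 3.8, 4.6]
opening: 0.0265
```

Request:
{"name": "servo_tool", "arguments": {
  "motion": [
    [[2,0,-0.3,0,0,0],[2,0,-0.3,0,0,0],[1,0,-0.2,0,0,0]]
  ]
}}

```text
time: 7.85
ee_pos: [0.465, -0.1164, 0.0481]
tcp_rot: [179.9, 9.2, 176.3]
wrist_force: [4.2, 4.3, 0.0]
opening: 0.0267
```

Request:
{"name": "servo_tool", "arguments": {
  "motion": [
    [[2,0,-0.3,0,0,0],[2,0,-0.3,0,0,0],[1,0,-0.2,0,0,0],[0,0,0,0,0,0]]
  ]
}}

```text
time: 8.25
ee_pos: [0.4587, -0.116, 0.048]
tcp_rot: [179.9, 9.1, 176.3]
wrist_force: [-3.8, 5.4, 7.2]
opening: 0.0268
```

Request:
{"name": "servo_tool", "arguments": {
  "motion": [
    [[1.5,0,-0.2,0,0,0],[1,0,-0.2,0,0,0],[0,0,0,0,0,0]]
  ]
}}

```text
time: 8.55
ee_pos: [0.456, -0.1158, 0.048]
tcp_rot: [179.9, 9.1, 176.3]
wrist_force: [-5.2, 5.9, 8.8]
opening: 0.0268
```

```bash
python3 -c "
from plan import *
p,_=shot('wrist','wrist6');shot('scene','scene6')
plan([.470,-.117,.048],target_R(),1)"; python3 -c "
import cv2
a=cv2.imread('pics/wrist6.png')[240:420,200:440]; cv2.imwrite('pics/w6.png',cv2.resize(a,None,fx=3,fy=3))
a=cv2.imread('pics/scene6.png')[195:345,250:430]; cv2.imwrite('pics/sc6.png',cv2.resize(a,None,fx=4,fy=4))"
```

```text
t 8.65 pos [ 0.456  -0.1158  0.048 ] F [-5.1  5.4  8.2] op 0.0269 err mm [14.  -1.2  0. ]
[-13.9, -0.3, 2.2, 0.001, -0.002, -0.002]
```

View pics/w6.png

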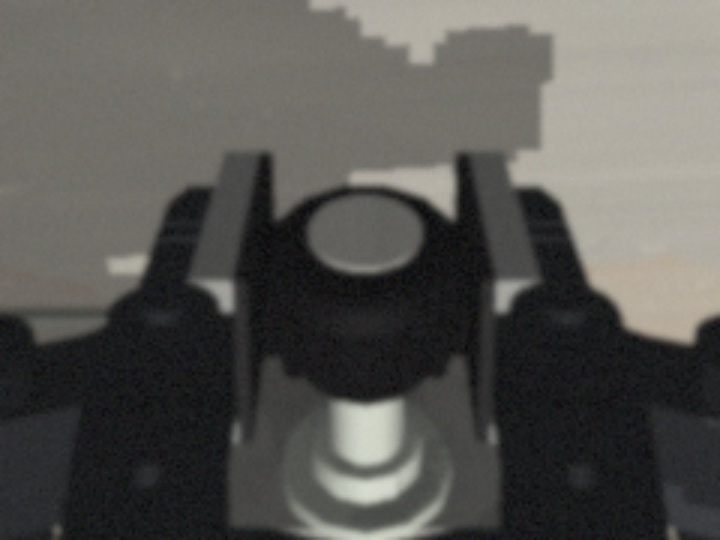

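View pics/sc6.png

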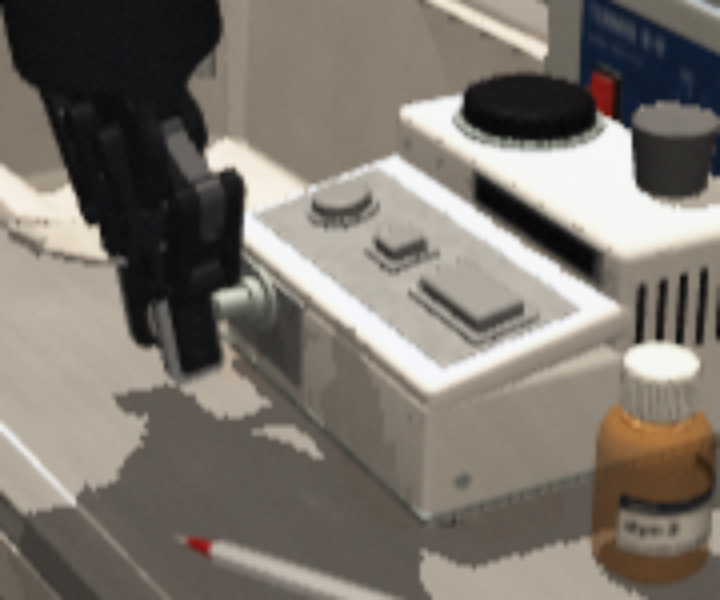

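The knob is out about 13 mm with its neck showing, and the photometer hasn't moved. Releasing and rising.

Request:
{"name": "servo_tool", "arguments": {
  "motion": [
    [[0,0,0,0,0,0],[0,0,0,0,0,0],[0,0,0,0,0,0]]
  ],
  "gripper": 60
}}

```text
time: 8.95
ee_pos: [0.4564, -0.1164, 0.0475]
tcp_rot: [180.0, 9.1, 176.3]
wrist_force: [0.4, 1.1, -0.1]
opening: 0.0595
```

Request:
{"name": "servo_tool", "arguments": {
  "motion": [
    [[2,0,-25,0,0,0],[0,0,-35,0,0,0],[0,0,-35,0,0,0],[0,0,0,0,0,0]]
  ]
}}

```text
time: 9.35
ee_pos: [0.4411, -0.1158, 0.146]
tcp_rot: [-179.9, 9.5, 176.3]
wrist_force: [1.1, -0.9, 0.3]
opening: 0.0603
```

```bash
python3 -c "
from plan import *
p,_=shot('wrist','wrist7',['shutter_knob','read_key_top','print_key_top','zero_key_top'])
for X in ((.472,-.118,.046),(.458,-.117,.046),(.5278,-.2078,.078),(.5314,-.1576,.078)): print(proj(p,X))
shot('scene','scene7',['photometer'])
plan([.524,-.208,.125],target_R(),4)"; python3 -c "
import cv2
a=cv2.imread('pics/scene7.png')[195:345,250:430]; cv2.imwrite('pics/sc7.png',cv2.resize(a,None,fx=4,fy=4))"
```

```text
wrist shutter_knob [([298.5, 231.5, 49.9, 55.9], 0.62)]
wrist read_key_top [([169.7, 355.0, 4.6, 5.3], 0.41)]
wrist print_key_top [([256.0, 355.8, 27.2, 20.8], 0.85)]
wrist zero_key_top []
[324.47861612 267.55903944]
[324.70710363 249.6460914 ]
[199.37592139 368.39846416]
[272.59698462 368.80245761]
scene photometer [([284.3, 215.5, 159.8, 112.8], 0.81), ([397.1, 280.5, 27.1, 60.0], 0.44)]
t 9.7 pos [ 0.4391 -0.1149  0.1399] F [ 0.3  0.2 -0.1] op 0.0596 err mm [ 84.9 -93.1 -14.9]
[-21.8, -21.8, 7.2, 0.0, -0.001, -0.001]
[-21.8, -21.9, 7.2, 0.0, -0.001, -0.001]
[-21.8, -21.9, 7.3, 0.0, -0.001, -0.001]
[-21.8, -21.9, 7.3, 0.0, -0.001, -0.001]
```

View pics/sc7.png

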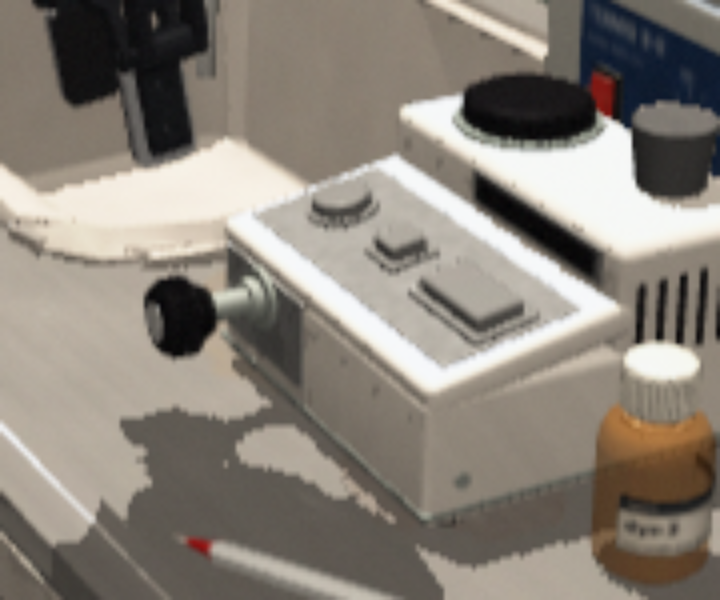

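View pics/wrist7.png

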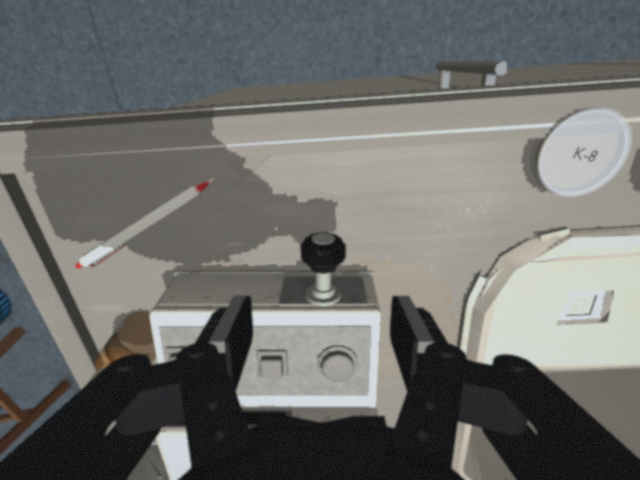

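Request:
{"name": "servo_tool", "arguments": {
  "motion": [
    [[-17,-23,0,0,0,0],[-22,-23,0,0,0,0],[-24,-23,8,0,0,0],[-22,-22,16,0,0,0],[0,0,0,0,0,0]]
  ],
  "gripper": 0
}}

```text
time: 10.2
ee_pos: [0.5219, -0.2133, 0.1274]
tcp_rot: [179.9, 8.9, 176.2]
wrist_force: [-0.3, 0.4, -0.3]
opening: 0.0
```

```bash
python3 -c "
from plan import *
p,_=shot('wrist','wrist8',['read_key_top','print_key_top']);shot('scene','scene8')
print(proj(p,(.5278,-.2078,.078)))
plan([.5252,-.2078,.0973],target_R(),1)"; python3 -c "
import cv2
a=cv2.imread('pics/scene8.png')[195:345,270:450]; cv2.imwrite('pics/sc8.png',cv2.resize(a,None,fx=4,fy=4))"
```

```text
wrist read_key_top [([295.0, 256.0, 76.9, 39.4], 0.64)]
wrist print_key_top [([411.3, 261.9, 32.2, 24.1], 0.71)]
[336.73349992 277.08867419]
t 10.4 pos [ 0.5207 -0.2111  0.1308] F [ 0.   0.5 -0.5] op 0.0001 err mm [  4.5   3.3 -33.5]
[1.1, 3.5, 33.7, 0.001, -0.002, -0.002]
```

View pics/sc8.png

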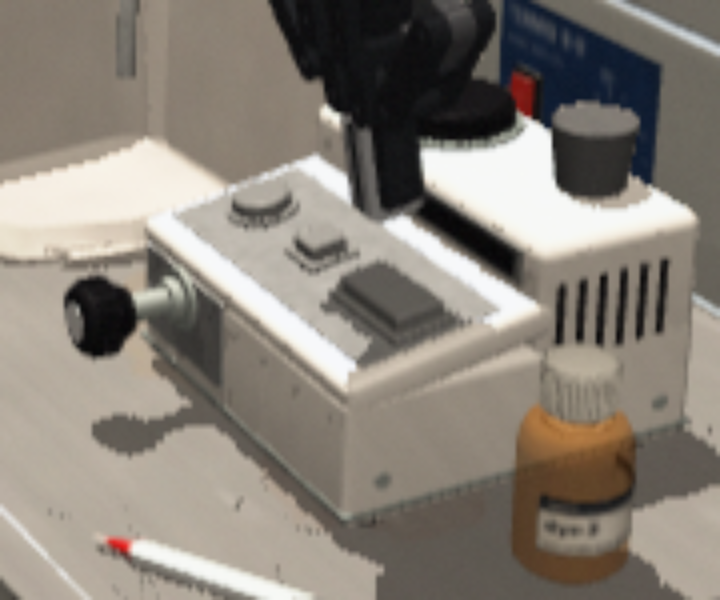

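View pics/wrist8.png

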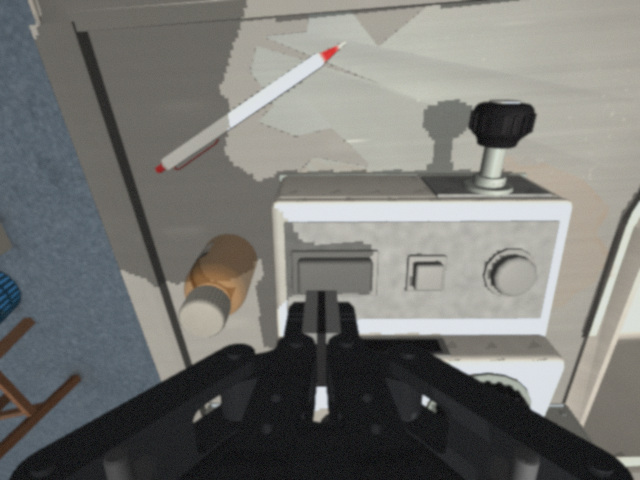

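Request:
{"name": "servo_tool", "arguments": {
  "motion": [
    [[1,3,12,0,0,0],[0,0,12,0,0,0],[0,0,4,0,0,0],[0,0,3,0,0,0],[0,0,0,0,0,0]]
  ]
}}

```text
time: 10.9
ee_pos: [0.5251, -0.2086, 0.0997]
tcp_rot: [179.9, 9.1, 176.3]
wrist_force: [-0.1, 0.6, 0.3]
opening: -0.0
```

Request:
{"name": "servo_tool", "arguments": {
  "motion": [
    [[0,0,3,0,0,0],[0,0,2,0,0,0],[0,0,1,0,0,0],[0,0,0,0,0,0]]
  ]
}}

```text
time: 11.3
ee_pos: [0.5266, -0.209, 0.0947]
tcp_rot: [180.0, 9.2, 176.3]
wrist_force: [0.4, 0.2, 2.9]
opening: -0.0002
```

Request:
{"name": "servo_tool", "arguments": {
  "motion": [
    [[0,0,1,0,0,0],[0,0,1,0,0,0],[0,0,0,0,0,0]]
  ]
}}

```text
time: 11.6
ee_pos: [0.5268, -0.209, 0.0935]
tcp_rot: [180.0, 9.2, 176.3]
wrist_force: [-3.0, -0.3, 9.0]
opening: -0.0002
```

Request:
{"name": "servo_tool", "arguments": {
  "motion": [
    [[0,0,-10,0,0,0],[0,0,-25,0,0,0],[10,10,-25,0,0,0],[30,30,0,0,0.05,0],[35,30,0,0,0.06,0]]
  ]
}}

```text
time: 12.1
ee_pos: [0.4466, -0.1333, 0.1422]
tcp_rot: [180.0, 2.8, 176.2]
wrist_force: [0.1, 1.7, -0.5]
opening: 0.0005
```

Request:
{"name": "servo_tool", "arguments": {
  "motion": [
    [[30,20,0,0,0.05,0],[0,0,0,0,0,0],[0,0,0,0,0,0]]
  ]
}}

```text
time: 12.4
ee_pos: [0.419, -0.1115, 0.1402]
tcp_rot: [180.0, -0.0, 176.3]
wrist_force: [1.0, -1.2, 0.3]
opening: -0.0002
```

```bash
python3 -c "
from plan import *
plan([.418,-.116,.05],target_R(0),4)
shot('scene','scene9')"; python3 -c "
import cv2
a=cv2.imread('pics/scene9.png')[195:345,250:430]; cv2.imwrite('pics/sc9.png',cv2.resize(a,None,fx=4,fy=4))"
```

```text
t 12.4 pos [ 0.419  -0.1115  0.1402] F [ 1.  -1.2  0.3] op -0.0002 err mm [ -1.   -4.5 -90.2]
[0.2, -1.2, 22.5, 0.0, -0.0, -0.0]
[0.2, -1.1, 22.5, 0.0, -0.0, -0.0]
[0.2, -1.1, 22.5, 0.0, -0.0, -0.0]
[0.2, -1.1, 22.5, 0.0, -0.0, -0.0]
```

View pics/sc9.png

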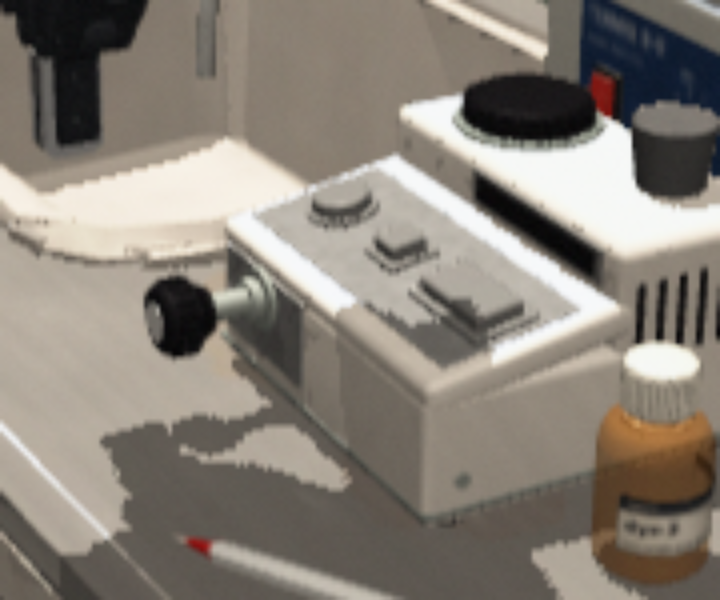

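Request:
{"name": "servo_tool", "arguments": {
  "motion": [
    [[2,-1,22,0,0,0],[0,-1,23,0,0,0],[0,-1,23,0,0,0],[0,-1,22,0,0,0],[0,0,0,0,0,0]]
  ]
}}

```text
time: 12.95
ee_pos: [0.4152, -0.1157, 0.0473]
tcp_rot: [179.9, -0.3, 176.2]
wrist_force: [-0.2, -0.8, -0.5]
opening: 0.0001
```

Request:
{"name": "servo_tool", "arguments": {
  "motion": [
    [[-6,0,0,0,0,0],[-6,0,0,0,0,0],[-3,0,0,0,0,0],[0,0,0,0,0,0]]
  ]
}}

```text
time: 13.35
ee_pos: [0.4325, -0.1166, 0.0507]
tcp_rot: [180.0, 0.0, 176.3]
wrist_force: [-0.6, 0.4, -0.4]
opening: -0.0001
```

```bash
python3 -c "
from plan import *
print(bot.get_obs()['ee_pos'],bot.get_obs()['wrist_force'])
shot('scene','scene10');shot('wrist','wrist10')"; python3 -c "
import cv2
a=cv2.imread('pics/scene10.png')[195:345,250:430]; cv2.imwrite('pics/sc10.png',cv2.resize(a,None,fx=4,fy=4))"
```

```text
[ 0.43251028 -0.11664428  0.05070751] [-0.59330141  0.38163244 -0.37946108]
```

View pics/sc10.png

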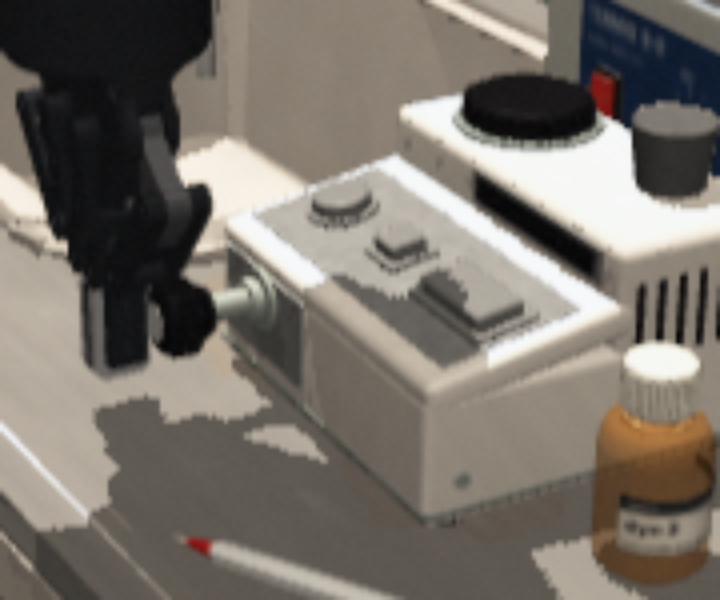

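View pics/wrist10.png

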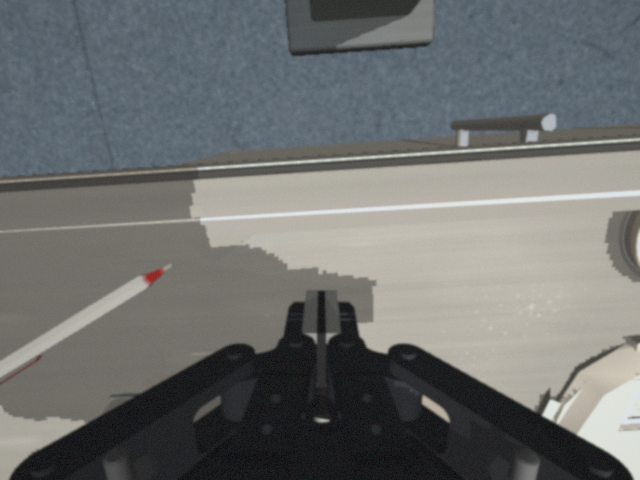

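Request:
{"name": "servo_tool", "arguments": {
  "motion": [
    [[-3,0,0,0,0,0],[-3,0,0,0,0,0],[-2,0,0,0,0,0],[-2,0,0,0,0,0],[0,0,0,0,0,0]]
  ]
}}

```text
time: 13.95
ee_pos: [0.4411, -0.1171, 0.0499]
tcp_rot: [180.0, -0.1, 176.3]
wrist_force: [-4.7, 0.5, 3.3]
opening: -0.0001
```

Request:
{"name": "servo_tool", "arguments": {
  "motion": [
    [[-2,0,0,0,0,0],[-2,0,0,0,0,0],[-1,0,0,0,0,0],[0,0,0,0,0,0]]
  ]
}}

```text
time: 14.35
ee_pos: [0.447, -0.1175, 0.05]
tcp_rot: [180.0, -0.0, 176.3]
wrist_force: [-0.6, 0.2, -0.4]
opening: 0.0003
```

Request:
{"name": "servo_tool", "arguments": {
  "motion": [
    [[-2,0,0,0,0,0],[-2,0,0,0,0,0],[-0.5,0,0,0,0,0],[0,0,0,0,0,0]]
  ]
}}

```text
time: 14.75
ee_pos: [0.4511, -0.1178, 0.0499]
tcp_rot: [180.0, -0.1, 176.3]
wrist_force: [-0.1, 0.0, -0.2]
opening: -0.0
```

Request:
{"name": "servo_tool", "arguments": {
  "motion": [
    [[-1,0,0,0,0,0],[-0.5,0,0,0,0,0],[0,0,0,0,0,0]]
  ]
}}

```text
time: 15.05
ee_pos: [0.4525, -0.1179, 0.0499]
tcp_rot: [180.0, -0.1, 176.3]
wrist_force: [-1.2, -0.6, 0.1]
opening: 0.0003
```

Request:
{"name": "servo_tool", "arguments": {
  "motion": [
    [[-0.5,0,0,0,0,0],[-0.5,0,0,0,0,0],[0,0,0,0,0,0]]
  ]
}}

```text
time: 15.35
ee_pos: [0.4528, -0.1178, 0.0498]
tcp_rot: [180.0, -0.1, 176.3]
wrist_force: [-5.3, -0.4, 2.5]
opening: 0.0003
```

Stiff contact against the inner stop at 5 N. Retreating and lifting clear.

Request:
{"name": "servo_tool", "arguments": {
  "motion": [
    [[10,0,0,0,0,0],[25,0,0,0,0,0],[0,0,-35,0,0,0],[0,0,-45,0,0,0],[0,30,-45,0,0,0]]
  ]
}}

```text
time: 15.85
ee_pos: [0.4197, -0.0891, 0.1731]
tcp_rot: [180.0, -0.0, 176.1]
wrist_force: [1.0, -0.3, 0.1]
opening: -0.0002
```

Request:
{"name": "servo_tool", "arguments": {
  "motion": [
    [[0,45,0,0,0,0],[0,45,0,0,0,0],[0,45,0,0,0,0],[0,0,0,0,0,0],[0,0,0,0,0,0]]
  ]
}}

```text
time: 16.35
ee_pos: [0.4289, 0.0475, 0.1717]
tcp_rot: [180.0, -0.0, 176.4]
wrist_force: [0.6, -0.0, 0.9]
opening: -0.0001
```

```bash
python3 -c "
from plan import *
shot('scene','scene11',['photometer','shutter_knob']);shot('top','top11',['photometer','shutter_knob'])
print(bot.get_obs()['ee_pos'])"; python3 -c "
import cv2,numpy as np
a=cv2.imread('pics/scene0.png')[195:345,280:450];b=cv2.imread('pics/scene11.png')[195:345,280:450]
c=cv2.imread('pics/top0.png')[140:310,290:460];d=cv2.imread('pics/top11.png')[140:310,290:460]
f=lambda i:cv2.resize(i,(390,290))
cv2.imwrite('pics/cmp.png',np.vstack([np.hstack([f(a),f(b)]),np.hstack([f(c),f(d)])]))"
```

```text
scene photometer [([293.0, 215.5, 152.0, 111.1], 0.64)]
scene shutter_knob [([290.7, 263.6, 20.9, 16.2], 0.81)]
top photometer [([302.2, 155.7, 104.7, 114.9], 0.79)]
top shutter_knob [([315.3, 251.8, 21.1, 17.4], 0.75), ([201.3, 284.9, 36.9, 33.1], 0.42)]
[0.42924585 0.04563159 0.17167207]
```

View pics/cmp.png

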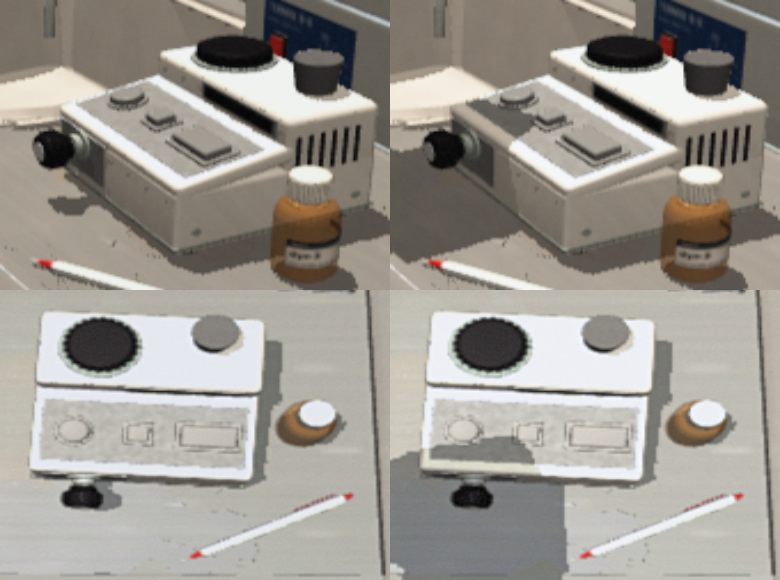

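The before and after views match: the knob is fully in, and the photometer and bystanders haven't moved.

```bash
python3 -c "
from workcell import bot
print(bot.job_done(), bot.get_obs()['time'])"
```

```text
the job is handed in; nothing more can be done
the job is handed in; nothing more can be done
```

I took the reading in the order asked and handed the job in at about 16.5 s of the 50 s allowed.

1. **Zero key:** pressed with the shutter shut until it bottomed out. The wrist force rose to about 11 N upward, against the 4 N needed for full travel.
2. **Shutter out:** I gripped the knob and pulled it out about 13 mm, past the middle. After release, the pictures showed it staying out.
3. **Read key:** pressed to the bottom, at about 9 N, with the shutter open.
4. **Shutter in:** I pushed the knob until it snapped over, then followed it to firm contact at the inner stop, at about 5 N.

**Last checks:** with the arm raised clear and touching nothing, I compared the scene and top pictures with the first ones. The knob was back in its starting position. The photometer, dropper bottle, stopper and pen looked unmoved. The print key was never touched. The petri dish was not in those close-ups, but the arm only passed well above it.

**Disagreements:**
- The camera fits differed by 1–3 mm, and the lower edge of the photometer did not fit the model, so I left those points out.
- The fingers read 26.5 mm on the 29 mm knob. The grip did not slip.
- There is no direct readout of the keys or shutter, so the presses are judged from force and travel and the shutter position also from the pictures.

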